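Close the pill organiser with its four clips

ROBOT

A 6-joint arm with a two-finger parallel gripper is mounted at the origin on the work surface. World frame = base frame: x ahead of the robot, y to its left, z up, the work surface at z = 0. Lengths are in m, angles in degrees, forces in N, time in s.
With the tool pointing down it reaches from about 0.4 to 0.825 m from the base axis. Payload 7 kg.
Tool frame: the origin (TCP) lies between the finger pads; the fingertips stand 25 mm ahead of it and the grasp point (between the pads) lies 6 mm ahead of it; z points along the fingers, y is the line along which they close (so a half turn about z gives the same grasp; the last joint's range is limited). The gripper opens to 88 mm and grips with 3 to 60 N. Pads are 19 mm wide; open, the fingers measure 130 mm over their backs; the gripper's body (78 mm by 193 mm) begins 47 mm behind the grasp point.
Start: joints at [82.684, 20.546, 0.682, 0, -70.136, -16.507], TCP at [0.273, 0.617, 0.252] pointing down, gripper open.
Joint ranges: [-176.03, 176.03], [-82.01, 121.73], [-58.28, 71.71], [-173.87, 95.51], [-174.79, -0.11], [-173.66, 173.66]. Speed limits (degrees/s): [136.94, 136.94, 172.46, 180, 180, 180].

INTERFACE

Orientations are given as [roll, pitch, yaw] about the fixed x, y, z axes, in that order (R = Rz(yaw) Ry(pitch) Rx(roll)).
In Python, from plant import ctrl gives the robot as it stands.
- The arm moves only by the tool creep_tool, called in YAML: its name, and indented under it one key for each argument. Schema: {"type":"object","properties":{"rows":{"type":"object","properties":{"offsets":{"type":"array","items":{"type":"array","items":{"type":"number"},"minItems":5,"maxItems":5},"minItems":1,"maxItems":8}},"additionalProperties":false,"required":["offsets"]},"only":{"type":"string"},"quiet":{"type":"boolean"},"lines":{"type":"string"}},"required":["rows"],"additionalProperties":false}. rows is an object whose key "offsets" holds a list of rows, 1 to 8 of them, each of 5 numbers: dx, dy, dz in a scale on which 1.0 is 0.75 m, then a turn about the tool's z in parts of the range, where 1.0 means 180 degrees, then the finger opening in m; each row is the pose to reach, as a shift and turn from the pose commanded when the call began, along the tool's axes at that moment; what a row does not reach only later rows make up. A row lasts 1/8 s, in which the tool goes at most 0.0625 m and 10.7 degrees, less where a joint would pass 70% of its speed; a pose out of reach is approached as far as the arm can. The fingers move at their own pace and stop on an object; the grip force is fixed at half the most. Time passes only in rows, so rows that do not move let the fingers close. The tool returns the time, the measured TCP pose, the force, the opening and the grip force at its end. only (a regular expression) keeps the lines of the reply that match it, lines (a string "A,B") keeps lines A to B, and quiet returns only ok. Input that does not fit is refused with a message, and nothing moves.
- ctrl.get_obs(): the state, without advancing time (a new reading comes with each control period).
- ctrl.snapshot(name): name is "scene" or "side" or "wrist"; returns a dict with "frame" (480x640x3 uint8, red, green, blue), "z_map" (480x640 float32, m along the optical axis (not along the pixel's ray), 0 where there is no reading), "fovy" (degrees; the focal length in pixels is half the picture's height over the tangent of half this angle, whatever the lens; pixels are square), "cx", "cy" (the principal point, pixels), "R" (3x3) and "t" (3): a world point X has camera coordinates R X + t; the wrist camera has in their place "T_tool_cam" (4x4, takes a point from camera to tool coordinates, whose origin is the TCP and whose axes are the flange's). Camera axes: x right, y down, z forward; pixel columns grow to the right and rows downward; lengths in m; the calibration is good to about 2 mm. A picture is of the moment at which its call begins: read the wrist's pose just before it.
- ctrl.close_job(): hands the job in; it is judged then, once.
The state is a dict: "clock": time; "joint_pos": joint angles; "qvel": joint speeds; "tau": joint torques, N m; "tool_pos": TCP position; "orientation": TCP orientation; "force": force on the tool from outside, world axes, zero at the start; "moment": the same for the moment, N m; "opening": finger opening in m; "gripper_force": force on a finger pad.
Only numpy, scipy, OpenCV 4.12 (cv2) and the standard library are available. Lean on these libraries where they do the work, as an engineer would, in place of code of your own. Each camera call takes 0.05 s, during which the arm holds its last target. There are 200 camera calls.

TASK

Lay the lid on the pill organiser tray so that it sits fully down on the rim, with all four clips still up. Then snap the four orange clips fully down in opposite-corner order: any one first, then the one diagonally across from it, then the other two. Leave the watch dock, the bike bell and the bottle opener where they are.

Things in the scene. Friction and masses are not known exactly. Their poses are not given: they have to be found in the camera images.
- tray: Clear pill organiser tray with a blue rim line, fixed to the shelf (it cannot move). Outside 186 (its x) x 126 (its y) x 45 mm high, walls 4 mm, so its mouth is 178 x 118 mm; low dividers end 15 mm below the rim. Origin: centre of its underside, on the shelf top, which is 140 mm above the work surface. z up.
- tray_rim (a point): Point in the tray's frame: centre of the mouth, level with the rim, 45 mm above the tray's origin.
- lid: Loose white lid with clips, 0.25 to 0.45 kg, right way up: plate 190 (its x) x 130 (y) x 6 mm. A round-edged rib under the plate, 174 x 114 mm outside, 8 mm deep, drops into the tray's mouth with 2 mm play each side, either way round. Origin: centre of the rib's underside; plate from z = 8 to 14 mm. Fully seated, the lid's origin is 37 mm above the tray's origin.
- lid_handle (a point): Blue grip bar on the middle of the lid: 60 mm along the lid's x, 16 mm wide along its y, from z = 14 to 42 mm above the lid's origin. The point is on its middle at z = 30 mm.
- clip_a (a joint): Angle of the orange clip hinged on top of the lid at its +x +y corner: 0 = flat down and snapped, larger = raised (rad, limit 1.3). Stiff hinge: it stays as left. Over the last 0.13 rad a sprung catch resists (about 5 to 9 N down on the clip's outer part); below about 0.07 it snaps to 0. Diagonal pairs: a-c, b-d.
- clip_a_pad (a point): Point on the top face of clip a, 48 mm out from its hinge. The clip is a flap 34 mm wide (lid's y), 4 mm thick, reaching 60 mm from its hinge along the lid's +x, with a lip at its end that goes over the rim. Hinge axis parallel to the lid's y, at x = +42, y = +42, z = 18 mm in the lid's frame; when flat, the pad is 20 mm above the lid's origin.
- clip_b (a joint): Angle of the orange clip hinged on top of the lid at its +x -y corner: 0 = flat down and snapped, larger = raised (rad, limit 1.3). Stiff hinge: it stays as left. Over the last 0.13 rad a sprung catch resists (about 5 to 9 N down on the clip's outer part); below about 0.07 it snaps to 0. Diagonal pairs: a-c, b-d.
- clip_b_pad (a point): Point on the top face of clip b, 48 mm out from its hinge. The clip is a flap 34 mm wide (lid's y), 4 mm thick, reaching 60 mm from its hinge along the lid's +x, with a lip at its end that goes over the rim. Hinge axis parallel to the lid's y, at x = +42, y = -42, z = 18 mm in the lid's frame; when flat, the pad is 20 mm above the lid's origin.
- clip_c (a joint): Angle of the orange clip hinged on top of the lid at its -x -y corner: 0 = flat down and snapped, larger = raised (rad, limit 1.3). Stiff hinge: it stays as left. Over the last 0.13 rad a sprung catch resists (about 5 to 9 N down on the clip's outer part); below about 0.07 it snaps to 0. Diagonal pairs: a-c, b-d.
- clip_c_pad (a point): Point on the top face of clip c, 48 mm out from its hinge. The clip is a flap 34 mm wide (lid's y), 4 mm thick, reaching 60 mm from its hinge along the lid's -x, with a lip at its end that goes over the rim. Hinge axis parallel to the lid's y, at x = -42, y = -42, z = 18 mm in the lid's frame; when flat, the pad is 20 mm above the lid's origin.
- clip_d (a joint): Angle of the orange clip hinged on top of the lid at its -x +y corner: 0 = flat down and snapped, larger = raised (rad, limit 1.3). Stiff hinge: it stays as left. Over the last 0.13 rad a sprung catch resists (about 5 to 9 N down on the clip's outer part); below about 0.07 it snaps to 0. Diagonal pairs: a-c, b-d.
- clip_d_pad (a point): Point on the top face of clip d, 48 mm out from its hinge. The clip is a flap 34 mm wide (lid's y), 4 mm thick, reaching 60 mm from its hinge along the lid's -x, with a lip at its end that goes over the rim. Hinge axis parallel to the lid's y, at x = -42, y = +42, z = 18 mm in the lid's frame; when flat, the pad is 20 mm above the lid's origin.
- watch_dock: Bystander: black smartwatch dock, loose, base 75 x 85 mm, 100 mm high. Origin: centre of its underside.
- bike_bell: Bystander: yellow bike bell, loose, 60 mm across, 44 mm high. Origin: centre of its underside.
- opener: Bystander: flat stainless bottle opener lying on the shelf, loose, 38 x 132 x 5 mm, long along its y. Origin: under its middle.

How it is judged (in metres and radians):
On the way, in this order (a step that is already met when the one before it is completed fails the run):
1. the lid sits fully down on the tray with all four clips still up (horizontal distance between lid and tray below 0.006 m and angle between the x axis of lid and the x axis of tray, either way round below 0.06 rad and z of lid in the frame of tray between 0.0345 and 0.0395 m and angle between lid's own z axis and vertical below 0.03 rad and value of joint each of clip_a, clip_b, clip_c, clip_d above 0.3 rad), for 0.2 s.
2. one diagonal pair of clips is snapped down while the other two are still up (((horizontal distance between lid and tray below 0.006 m and angle between the x axis of lid and the x axis of tray, either way round below 0.06 rad and z of lid in the frame of tray between 0.0345 and 0.0395 m and angle between lid's own z axis and vertical below 0.03 rad and value of joint each of clip_a, clip_c below 0.05 rad and value of joint each of clip_b, clip_d above 0.2 rad) or (horizontal distance between lid and tray below 0.006 m and angle between the x axis of lid and the x axis of tray, either way round below 0.06 rad and z of lid in the frame of tray between 0.0345 and 0.0395 m and angle between lid's own z axis and vertical below 0.03 rad and value of joint each of clip_b, clip_d below 0.05 rad and value of joint each of clip_a, clip_c above 0.2 rad))), for 0.1 s.
At the end, for the whole second after the job is handed in: The lid lies on the tray, centred within 6 mm, in line with it within 0.06 rad (either way round), level within 0.03 rad and down on the rim within 2.5 mm; all four clips are flat (below 0.05 rad); the lid is at rest; dock, bell and opener are within 20 mm of where they began (horizontal distance between lid and tray below 0.006 m and angle between the x axis of lid and the x axis of tray, either way round below 0.06 rad and z of lid in the frame of tray between 0.0345 and 0.0395 m and angle between lid's own z axis and vertical below 0.03 rad and value of joint each of clip_a, clip_b, clip_c, clip_d below 0.05 rad and linear speed of lid below 0.02 m/s and distance of each of watch_dock, bike_bell, opener from where it was at the start of the episode below 0.02 m); the robot touches nothing.
It fails at once if the watch dock is shifted by more than 20 mm or knocked over (distance of watch_dock from where it was at the start of the episode above 0.02 m or angle between watch_dock's own z axis and vertical above 0.5 rad).
It fails at once if the bike bell is shifted by more than 20 mm or knocked over (distance of bike_bell from where it was at the start of the episode above 0.02 m or angle between bike_bell's own z axis and vertical above 0.5 rad).
It fails at once if the bottle opener is shifted by more than 20 mm or knocked over (distance of opener from where it was at the start of the episode above 0.02 m or angle between opener's own z axis and vertical above 0.5 rad).
It also fails if it takes over 61 s, if anything falls off the work surface, if the arm or the gripper's body presses on something with over 40 N, if the wrist force passes 120 N, or if a joint passes its speed limit or range.

## Working session

There is one attempt and no reset: what is moved stays moved. The work goes in short steps, Python scripts to look and compute and a tool call to move; the robot and the scene stay as the last step left them, time stands still between calls to the robot, and variables do not carry over. Pictures are saved under pics/ and viewed, at most 10 in all, crops included, and the job is handed in when it is done.

```bash
ls; mkdir -p pics; cat > h.py <<'E'
import numpy as np, cv2
from plant import ctrl
from scipy.spatial.transform import Rotation as Ro
def snap(name):
    o=ctrl.get_obs(); s=ctrl.snapshot(name)
    f=240/np.tan(np.radians(s["fovy"])/2)
    if "R" in s: R=np.array(s["R"]);t=np.array(s["t"]); Rw=R.T; c=-R.T@t
    else:
        T=np.array(s["T_tool_cam"]); Rt=Ro.from_euler('xyz',o["orientation"],degrees=True).as_matrix()
        Rw=Rt@T[:3,:3]; c=Rt@T[:3,3]+np.array(o["tool_pos"])
    v,u=np.mgrid[0:480,0:640]; z=s["z_map"]
    d=np.stack([(u-s["cx"])/f,(v-s["cy"])/f,np.ones_like(z)],-1)@Rw.T
    P=d*z[...,None]+c; P[z==0]=np.nan
    return s["frame"],P,d,c
def save(name,im): cv2.imwrite("pics/"+name,im[...,::-1])
E
python3 - <<'E'
from h import *
print(ctrl.get_obs())
for n in("scene","side","wrist"):
    f,P,d,c=snap(n); save(n+"0.png",f); print(n,c)
    np.savez("/tmp/"+n,f=f,P=P,d=d,c=c)
a=cv2.imread("pics/scene0.png")
E
```

```text
pics
plant.py
{'clock': 0.0, 'joint_pos': array([ 8.26817013e+01,  2.05893442e+01,  6.32640157e-01, -1.95247877e-02,
       -7.01347544e+01, -1.65077031e+01]), 'qvel': array([-0.02445045, -0.0612059 ,  0.08226148,  0.03346117,  0.00547016,
       -0.04161594]), 'tau': array([-1.30442904e-04, -5.82711482e+01,  2.93071997e+01,  6.99741215e+00,
        7.00251694e-03, -1.57603299e-04]), 'tool_pos': array([0.27250778, 0.61705276, 0.25063951]), 'orientation': array([ 1.79907096e+02, -8.39181223e-03, -2.38326444e+01]), 'force': array([ 0.57410695, -0.39318306,  0.39567362]), 'moment': array([ 0.02444724, -0.04491097, -0.0214843 ]), 'gripper_force': 0.0, 'opening': 0.08774336819769592}
scene [ 1.50209793 -0.14785568  0.78736377]
side [ 0.51467301 -0.73085902  0.65453805]
wrist [0.33451465 0.58997634 0.38416673]
```

View pics/scene0.png

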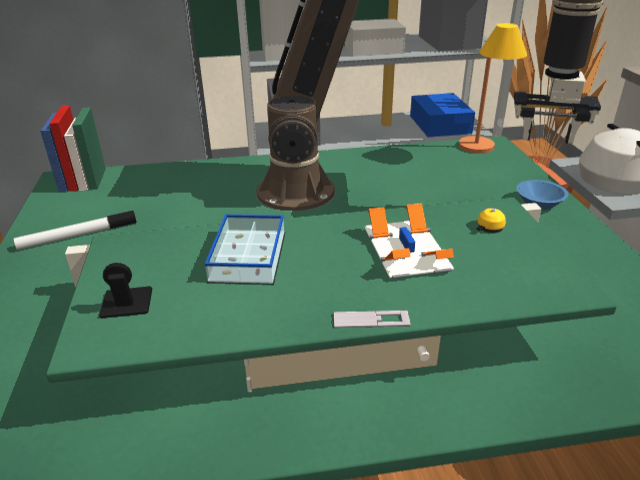

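View pics/side0.png

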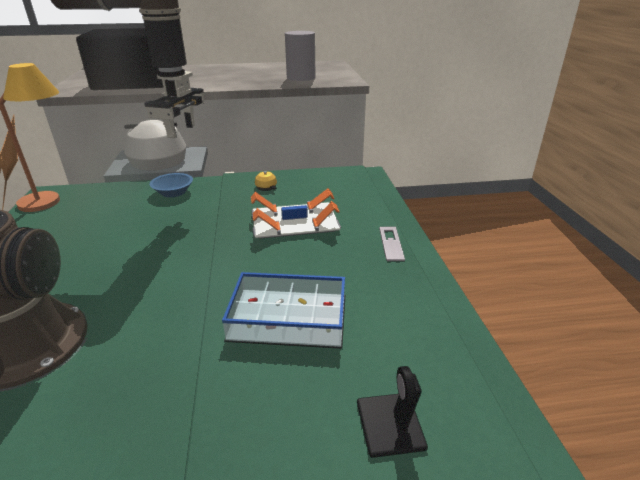

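The scene view shows the tray with its blue rim at about (247,247), the lid with raised clips at (408,245), the bell at (491,219), the opener at (372,319) and the dock at (120,290). The side view agrees: tray at (288,305), lid at (295,218).

```bash
cat >> h.py <<'E'
def blobs(f,P,lo,hi,zr,amin=25):
    hsv=cv2.cvtColor(f,cv2.COLOR_RGB2HSV); m=cv2.inRange(hsv,lo,hi)
    with np.errstate(invalid='ignore'):
        m[~((P[...,2]>zr[0])&(P[...,2]<zr[1])&(P[...,0]>.25)&(P[...,0]<1))]=0
    n,L,st,ce=cv2.connectedComponentsWithStats(m)
    return [(ce[i],P[L==i],L==i) for i in range(1,n) if st[i,4]>=amin]
BLUE=((105,150,50),(125,255,255)); OR=((3,170,80),(14,255,255)); WH=((0,0,150),(180,50,255))
E
python3 - <<'E'
from h import *
for n in("scene","side"):
    q=np.load(f"/tmp/{n}.npz");f,P,d,c=[q[k] for k in "fPdc"]
    for nm,col in(("blue",BLUE),("orange",OR),("white",WH)):
        for ce,p,m in blobs(f,P,*col,(.13,.30)):
            r=cv2.minAreaRect(p[:,:2].astype(np.float32)*1000)
            print(n,nm,ce.round(),len(p),np.median(p,0).round(3),"z",np.percentile(p[:,2],[3,97]).round(3),np.round(r[0]),np.round(r[1]),round(r[2],1))
    # rays onto rim plane / lid plane
    for nm,z0 in(("rim",.185),):
        ps=[p for p in blobs(f,P,*BLUE,(.16,.2))]
        for ce,p,m in ps:
            D=d[m]; X=c+D*((z0-c[2])/D[:,2])[:,None]
            r=cv2.minAreaRect(X[:,:2].astype(np.float32)*1000); print(n,nm,r)
E
```

```text
scene blue [244. 242.] 578 [ 0.558 -0.163  0.185] z [0.182 0.188] [ 534. -156.] [128. 193.] 77.1
scene blue [407. 239.] 229 [0.582 0.164 0.18 ] z [0.162 0.185] [566. 169.] [25. 79.] 79.3
scene orange [416. 218.] 418 [0.509 0.207 0.18 ] z [0.16 0.2 ] [507. 207.] [56. 35.] 3.7
scene orange [378. 222.] 430 [0.512 0.123 0.181] z [0.161 0.201] [512. 124.] [53. 35.] 2.7
scene orange [398. 254.] 177 [0.659 0.123 0.198] z [0.162 0.204] [632. 129.] [44. 80.] 75.3
scene orange [442. 253.] 162 [0.663 0.21  0.189] z [0.162 0.196] [621. 218.] [ 50. 105.] 70.8
scene white [244. 245.] 1831 [ 0.525 -0.161  0.161] z [0.146 0.173] [ 520. -156.] [114. 161.] 78.1
scene white [390. 239.] 653 [0.546 0.142 0.155] z [0.152 0.158] [527. 153.] [ 69. 196.] 54.4
scene white [247. 270.] 1043 [ 0.622 -0.161  0.162] z [0.147 0.178] [ 573. -120.] [105. 221.] 43.1
scene white [369. 230.] 61 [0.497 0.106 0.155] z [0.153 0.158] [496. 106.] [13. 71.] 81.2
scene white [419. 258.] 1482 [0.633 0.186 0.155] z [0.152 0.157] [596. 174.] [152. 140.] 1.4
scene white [368. 318.] 983 [0.769 0.039 0.145] z [0.14  0.148] [768.  49
[... 1462 characters left out ...]
460 [0.77  0.029 0.144] z [0.142 0.146] [773.  45.] [130.  37.] 82.5
side white [289. 306.] 2950 [ 0.537 -0.151  0.148] z [0.143 0.17 ] [ 536. -148.] [103. 177.] 77.1
side white [286. 334.] 1545 [ 0.529 -0.221  0.16 ] z [0.146 0.176] [ 523. -220.] [  5. 183.] 77.3
side rim ((572.4000244140625, 135.2136688232422), (48.86698532104492, 50.0528450012207), 86.26046752929688)
side rim ((446.0801086425781, -140.595458984375), (122.59716033935547, 8.793933868408203), 80.08796691894531)
side rim ((550.3504028320312, -102.9254150390625), (8.408578872680664, 175.55960083007812), 77.33941650390625)
side rim ((526.9537353515625, -222.51290893554688), (5.85399055480957, 141.8369140625), 77.33748626708984)
```

Careful with the scale: shifts go in shares of 0.75 m and turns go in shares of 180 degrees. That gives: 0.4 m is 0.5333, 0.323 m is 0.4307, -26 degrees is -0.1444.

creep_tool:
  rows: {"offsets": [[0.0667,0.0533,-0.0667,-0.0278,0.088],[0.1333,0.1067,-0.1333,-0.0556,0.088],[0.2,0.16,-0.1333,-0.0833,0.088],[0.2667,0.2133,-0.1333,-0.1111,0.088],[0.3333,0.2667,-0.1333,-0.1444,0.06],[0.4,0.32,-0.1333,-0.1444,0.06],[0.4667,0.3733,-0.1333,-0.1444,0.06],[0.5333,0.4307,-0.1333,-0.1444,0.06]]}

```text
clock: 1.15
tool_pos: [0.4897, 0.1968, 0.3516]
orientation: [-180.0, -0.0, 2.2]
force: [1.4, 0.8, 0.4]
opening: 0.0607
gripper_force: 0.0
```

creep_tool:
  rows: {"offsets": [[0,0,0,0,0.06],[0,0,0,0,0.06]]}

```text
clock: 1.4
tool_pos: [0.4892, 0.1984, 0.3513]
orientation: [-180.0, 0.0, 2.1]
force: [-0.1, 0.4, 0.9]
opening: 0.06
gripper_force: 0.0
```

```bash
python3 - <<'E'
from h import *
f,P,d,c=snap("wrist"); save("w1.png",f); np.savez("/tmp/w1",f=f,P=P,d=d,c=c); print(c)
for nm,col in(("blue",BLUE),("orange",OR),("white",WH)):
    for ce,p,m in blobs(f,P,*col,(.13,.30),100):
        r=cv2.minAreaRect(p[:,:2].astype(np.float32)*1000)
        print(nm,ce.round(),len(p),np.median(p,0).round(3),"z",np.percentile(p[:,2],[3,97]).round(3),np.round(r[0]),np.round(r[1]),round(r[2],1))
E
```

```text
[0.55699116 0.20133602 0.484769  ]
blue [364.  95.] 109 [0.58  0.169 0.182] z [0.181 0.184] [581. 170.] [ 8. 23.] 88.0
orange [307.  27.] 2579 [0.626 0.211 0.17 ] z [0.161 0.18 ] [624. 212.] [31. 35.] 3.1
orange [427.  27.] 2664 [0.628 0.127 0.175] z [0.161 0.188] [626. 127.] [29. 36.] 1.0
orange [307. 200.] 3495 [0.504 0.207 0.184] z [0.161 0.2  ] [497. 209.] [38. 72.] 89.6
orange [419. 200.] 3533 [0.507 0.123 0.185] z [0.161 0.201] [500. 116.] [71. 48.] 3.1
white [280.  23.] 269 [0.631 0.232 0.154] z [0.14  0.156] [633. 233.] [34.  6.] 5.0
white [362. 110.] 22743 [0.573 0.167 0.154] z [0.153 0.156] [563. 168.] [172. 131.] 1.7
white [283. 193.] 263 [0.505 0.228 0.153] z [0.139 0.155] [498. 229.] [51.  6.] 0.3
white [635. 249.] 232 [ 0.464 -0.076  0.149] z [0.145 0.157] [469. -77.] [ 3. 26.] 76.2
```

View pics/w1.png

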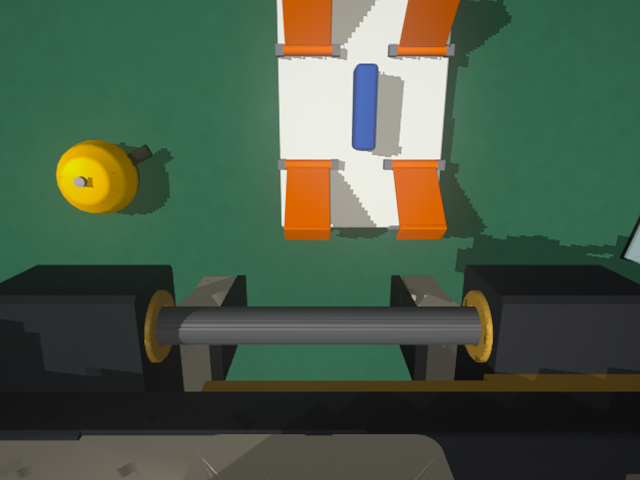

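The wrist view shows the handle at (365,107), two clips with hinges at rows ~50 and ~163, and the bell clear at (98,177).

```bash
python3 - <<'E'
from h import *
q=np.load("/tmp/w1.npz");f,P,d,c=[q[k] for k in "fPdc"]
for lo,hi,zr in (((100,100,40),(130,255,255),(.178,.186)),):
    for ce,p,m in blobs(f,P,lo,hi,zr,200):
        D=d[m]; X=c+D*((.182-c[2])/D[:,2])[:,None]
        print("handle",ce,np.median(p[:,2]),cv2.minAreaRect(X[:,:2].astype(np.float32)*1000), X.mean(0))
# plate: white pixels, left/right edges
ce,p,m=max(blobs(f,P,*WH,(.15,.16)),key=lambda b:len(b[1]))
L=[];R=[]
for v in range(65,150,4):
    u=np.where(m[v])[0]
    for S,uu in((L,u.min()-.5),(R,u.max()+.5)):
        a=int(uu+.5); D=d[v,a]; S.append((c+D*(.154-c[2])/D[2])[:2])
for S in(L,R):
    S=np.array(S); k=np.polyfit(S[:,0],S[:,1],1); print("edge yaw",np.degrees(np.arctan(k[0])),"y at x=.57",np.polyval(k,.57), "resid",np.std(S[:,1]-np.polyval(k,S[:,0])))
# hinge rods positions from orange/near z .16
E
```

```text
handle [365.23151308 106.15813424] 0.18206812988234597 ((571.9058837890625, 167.91830444335938), (57.92580032348633, 14.940187454223633), 2.075425863265991) [0.57263464 0.16790522 0.182     ]
edge yaw 2.066211216715213 y at x=.57 0.23129148227618995 resid 0.00022805233960644644
edge yaw 2.1121556628664906 y at x=.57 0.10255322478062921 resid 0.000226349998929939
```

In the tool's units: 0.12 m is 0.16, 0.0816 m is 0.1088.

creep_tool:
  rows: {"offsets": [[0.06,0.024,0.0267,0,0.04],[0.1088,0.0445,0.0533,0,0.04],[0.1088,0.0445,0.1067,0,0.04],[0.1088,0.0445,0.16,0,0.04],[0.1088,0.0445,0.16,0,0.04]]}

```text
clock: 2.08
tool_pos: [0.57, 0.169, 0.2283]
orientation: [179.8, 0.3, 2.3]
force: [0.8, -0.7, 0.4]
opening: 0.0403
gripper_force: 0.0
```

creep_tool:
  rows: {"offsets": [[0,0,0,0,0.04]]}

```text
clock: 2.2
tool_pos: [0.5726, 0.1697, 0.2331]
orientation: [-180.0, -0.1, 2.3]
force: [0.6, 0.3, 0.5]
opening: 0.0399
gripper_force: 0.0
```

In the tool's units: 0.049 m is 0.0653, 0.038 m is 0.0507.

creep_tool:
  rows: {"offsets": [[0,0.002,0.0267,0,0.04],[0,0.002,0.0507,0,0.04],[0,0.002,0.0653,0,0.04],[0,0.002,0.0653,0,0.04],[0,0.002,0.0653,0,0.0],[0,0.002,0.0653,0,0.0],[0,0.002,0.0653,0,0.0],[0,0.002,0.0653,0,0.0]]}

```text
clock: 3.2
tool_pos: [0.5723, 0.167, 0.183]
orientation: [-180.0, -0.0, 2.2]
force: [-1.2, 0.2, 2.2]
opening: 0.0158
gripper_force: 30.0
```

creep_tool:
  rows: {"offsets": [[0,0,0,0,0],[0,0,0,0,0]]}

```text
clock: 3.45
tool_pos: [0.5723, 0.167, 0.183]
orientation: [-180.0, -0.0, 2.2]
force: [-1.4, 0.8, 5.6]
opening: 0.0155
gripper_force: 30.0
```

In the tool's units: -0.15 m is -0.2, 0.127 m is 0.1693.

```bash
cat > look.py <<'E'
import sys
from h import *
f,P,d,c=snap("wrist"); n=sys.argv[1]; save(n+".png",f); out=[]
for ce,p,m in blobs(f,P,(100,100,40),(130,255,255),(.178,.192),60):
    D=d[m]; X=(c+D*((.185-c[2])/D[:,2])[:,None])
    print(ce.round(),len(p),np.median(p[:,2]).round(4),p.min(0).round(3),p.max(0).round(3)); out.append(np.c_[X[:,:2],p[:,2]])
np.save("/tmp/"+n,np.vstack(out) if out else 0); print(c)
E
```

creep_tool:
  rows: {"offsets": [[0,0,-0.04,0,0],[0,0,-0.0933,0,0],[0,0,-0.1467,0,0],[0,0.04,-0.2,0,0],[0,0.1067,-0.2,0,0],[0,0.1693,-0.2,0,0],[0,0.1693,-0.2,0,0],[0,0.1693,-0.2,0,0]]}

```text
clock: 4.45
tool_pos: [0.5766, 0.0399, 0.3316]
orientation: [-180.0, 0.1, 2.1]
force: [-0.2, -0.6, -2.2]
opening: 0.0156
gripper_force: 30.0
```

```bash
python3 look.py v1
```

```text
[555. 187.] 1747 0.1853 [ 0.551 -0.182  0.178] [ 0.638 -0.095  0.188]
[621. 368.] 611 0.1846 [ 0.447 -0.21   0.178] [ 0.492 -0.196  0.187]
[0.64451479 0.04282512 0.46489614]
```

creep_tool:
  rows: {"offsets": [[0,0.0533,0,0,0],[0,0.0933,0,0,0],[0,0.0933,0,0,0],[0,0.0933,0,0,0]]}

```text
clock: 5.0
tool_pos: [0.5796, -0.029, 0.3321]
orientation: [-180.0, 0.0, 2.2]
force: [-0.7, 0.5, -3.8]
opening: 0.0161
gripper_force: 30.0
```

```bash
python3 look.py v2
```

```text
[574. 223.] 2248 0.1853 [ 0.523 -0.238  0.178] [ 0.63  -0.144  0.188]
[542. 356.] 182 0.1855 [ 0.466 -0.212  0.181] [ 0.493 -0.204  0.188]
[ 0.64741343 -0.02601603  0.46552161]
```

View pics/v1.png

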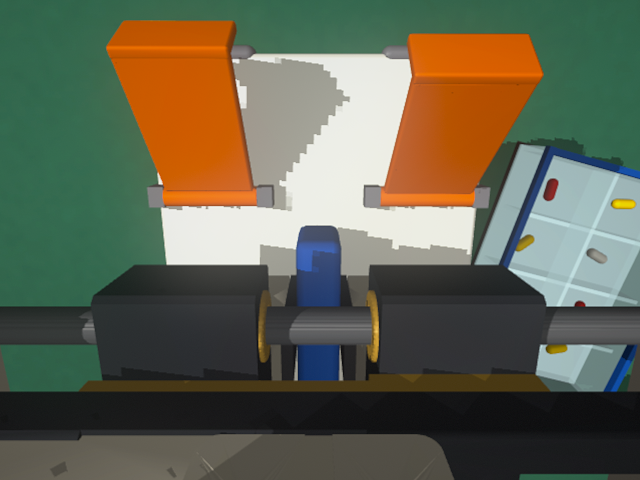

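View pics/v2.png

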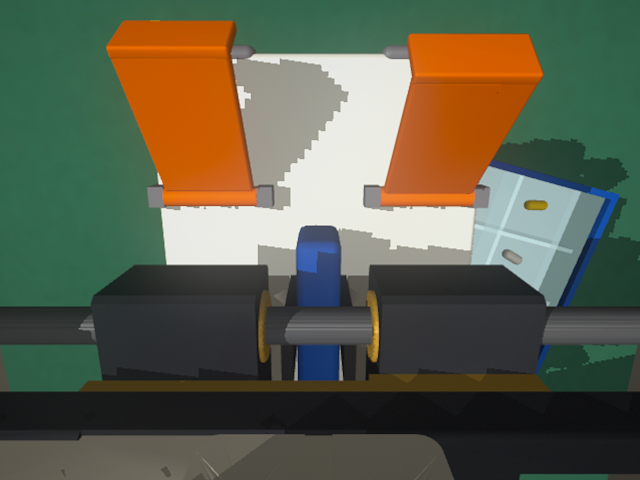

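v1 shows the tray's +x+y corner at (548,150) and its left edge; v2 shows its +x−y corner at (615,198) and right edge. The lid is held straight, clips up.

```bash
python3 - <<'E'
import numpy as np,cv2
A=np.load("/tmp/v1.npy");B=np.load("/tmp/v2.npy")
for zc in(.1835,.1845):
    X=np.vstack([A[A[:,2]>zc],B[B[:,2]>zc]])[:,:2]
    print(cv2.minAreaRect((X*1000).astype(np.float32)))
    r=[]
    for th in np.radians(np.arange(-15,-10,.1)):
        q=X@np.array([[np.cos(th),-np.sin(th)],[np.sin(th),np.cos(th)]])
        # sharpness of the +y,-y edges
        h,_=np.histogram(q[:,1],np.arange(-.2,.1,.001)); r.append((np.sum(h.astype(float)**2),th))
    th=max(r)[1]; R=np.array([[np.cos(th),-np.sin(th)],[np.sin(th),np.cos(th)]]); q=X@R
    print(np.degrees(th), q.min(0),q.max(0), np.percentile(q,[1,99],axis=0))
    xe=np.percentile(q[:,0],99.5); ye=np.percentile(q[:,1],[.5,99.5]); print("width",np.diff(ye),"centre",R@np.array([xe-.093,ye.mean()]))
E
```

```text
((543.5989379882812, -158.05429077148438), (128.47940063476562, 165.70021057128906), 77.36861419677734)
-12.500000000000009 [ 0.48194293 -0.10091625] [0.64790723 0.02759403] [[ 0.48670018 -0.1006254 ]
 [ 0.64749605  0.02674519]]
width [0.12763373] centre [ 0.53344629 -0.15606657]
((543.7273559570312, -158.40940856933594), (127.69738006591797, 165.4078826904297), 77.42374420166016)
-12.600000000000009 [ 0.48250857 -0.09986388] [0.64786803 0.02787384] [[ 0.48725761 -0.09963604]
 [ 0.6475639   0.02733049]]
width [0.12730824] centre [ 0.5334022 -0.1561813]
```

In the tool's units: 0.125 m is 0.1667, 0.08 m is 0.1067, 14.8 degrees is 0.0822.

creep_tool:
  rows: {"offsets": [[-0.02,0.0533,0,0.0278,0],[-0.0467,0.1133,0,0.0556,0],[-0.0685,0.1667,0,0.0822,0],[-0.0685,0.1667,0.04,0.0822,0],[-0.0685,0.1667,0.08,0.0822,0],[-0.0685,0.1667,0.1067,0.0822,0],[-0.0685,0.1667,0.1067,0.0822,0],[-0.0685,0.1667,0.1067,0.0822,0]]}

```text
clock: 6.05
tool_pos: [0.5337, -0.1563, 0.2535]
orientation: [180.0, -0.1, -12.6]
force: [-1.0, 0.6, -3.1]
opening: 0.0159
gripper_force: 30.0
```

creep_tool:
  rows: {"offsets": [[0,0,0,0,0],[0,0,0,0,0]]}

```text
clock: 6.3
tool_pos: [0.5333, -0.1567, 0.2533]
orientation: [-180.0, -0.1, -12.6]
force: [-0.2, -0.3, -2.7]
opening: 0.0157
gripper_force: 30.0
```

```bash
python3 - <<'E'
from h import *
# check the lid held: plate edges vs TCP, in side & scene views
o=ctrl.get_obs();print(o["tool_pos"],o["orientation"],o["force"])
for n in("scene","side"):
    f,P,d,c=snap(n); save(n+"1.png",f)
    p=np.vstack([b[1] for b in blobs(f,P,*WH,(.208,.235),40)])
    p=p[(np.hypot(p[:,0]-.533,p[:,1]+.156)<.14)]
    print(n,len(p),np.median(p[:,2]),cv2.minAreaRect((p[:,:2]*1000).astype(np.float32)))
    A=np.c_[p[:,:2]-p[:,:2].mean(0),np.ones(len(p))]; print("tilt",np.linalg.lstsq(A,p[:,2],rcond=None)[0])
E
```

```text
[ 0.53332432 -0.15667234  0.25327768] [-1.79981517e+02 -7.52922711e-02 -1.26138220e+01] [-0.23450075 -0.28809972 -2.74561281]
scene 1798 0.22502789146078128 ((534.6739501953125, -156.14633178710938), (130.22096252441406, 196.63961791992188), 76.89495086669922)
tilt [-0.00174905 -0.00046647  0.22505821]
side 2990 0.22323223248594246 ((534.885498046875, -159.15794372558594), (132.2277069091797, 189.73431396484375), 77.2681655883789)
tilt [-2.12992203e-04 -1.96165333e-04  2.23297800e-01]
```

In the tool's units: 0.033 m is 0.044, 0.03 m is 0.04.

creep_tool:
  rows: {"offsets": [[0,0,0.016,0,0],[0,0,0.0267,0,0],[0,0,0.0347,0,0],[0,0,0.04,0,0],[0,0,0.044,0,0],[0,0,0.044,0,0]]}

```text
clock: 7.15
tool_pos: [0.5331, -0.1569, 0.22]
orientation: [180.0, -0.0, -12.6]
force: [-1.7, 0.7, 0.6]
opening: 0.0156
gripper_force: 30.0
```

In the tool's units: 0.002 m is 0.0027, 0.001 m is 0.0013.

creep_tool:
  rows: {"offsets": [[0,0,0.0013,0,0],[0,0,0.0027,0,0],[0,0,0.0027,0,0]]}

```text
clock: 7.52
tool_pos: [0.5331, -0.1569, 0.2199]
orientation: [180.0, -0.1, -12.6]
force: [-7.2, 4.2, 14.8]
opening: 0.0162
gripper_force: 30.0
```

creep_tool:
  rows: {"offsets": [[0,0,0,0,0.03],[0,0,0,0,0.04],[0,0,0,0,0.04],[0,0,-0.04,0,0.04],[0,0,-0.1067,0,0.04],[-0.0533,0,-0.16,0,0.04],[-0.08,0,-0.16,0,0.04],[-0.08,0,-0.16,0,0]]}

```text
clock: 8.52
tool_pos: [0.4733, -0.1434, 0.3377]
orientation: [-180.0, -0.1, -12.6]
force: [0.3, 1.1, -0.3]
opening: 0.0347
gripper_force: 0.0
```

creep_tool:
  rows: {"offsets": [[0,0,0,0,0],[0,0,0,0,0]]}

```text
clock: 8.78
tool_pos: [0.4747, -0.1437, 0.3365]
orientation: [180.0, 0.1, -12.6]
force: [-0.0, 1.1, 0.4]
opening: 0.0159
gripper_force: 0.0
```

```bash
cat > clips.py <<'E'
import sys
from h import *
f,P,d,c=snap("wrist"); save(sys.argv[1]+".png",f)
for ce,p,m in blobs(f,P,*OR,(.17,.28),150):
    print("orange",ce.round(),np.median(p,0).round(3),"zmax",np.percentile(p[:,2],[2,98]).round(3))
p=max(blobs(f,P,*WH,(.185,.21),300),key=lambda b:len(b[1]))[1]
A=np.c_[p[:,:2]-p[:,:2].mean(0),np.ones(len(p))]; print("plate z, tilt",np.linalg.lstsq(A,p[:,2],rcond=None)[0].round(4),cv2.minAreaRect((p[:,:2]*1000).astype(np.float32)))
for ce,p,m in blobs(f,P,(100,100,40),(130,255,255),(.21,.235),200):
    D=d[m]; X=c+D*((.219-c[2])/D[:,2])[:,None]
    print("handle",np.median(p[:,2]),cv2.minAreaRect((X[:,:2]*1000).astype(np.float32)),X.mean(0))
E
python3 clips.py s1
```

```text
orange [247.  38.] [ 0.6   -0.129  0.21 ] zmax [0.198 0.222]
orange [391.  38.] [ 0.58  -0.21   0.216] zmax [0.198 0.232]
orange [255. 232.] [ 0.485 -0.104  0.213] zmax [0.198 0.23 ]
orange [381. 232.] [ 0.467 -0.185  0.214] zmax [0.198 0.232]
plate z, tilt [-0.0002 -0.0016  0.1913] ((527.8727416992188, -155.62875366210938), (129.59378051757812, 179.4845733642578), 77.08056640625)
handle 0.21906744690965252 ((532.9771118164062, -156.94984436035156), (14.568480491638184, 58.27225875854492), 76.90978240966797) [ 0.53365452 -0.15684496  0.219     ]
```

View pics/s1.png

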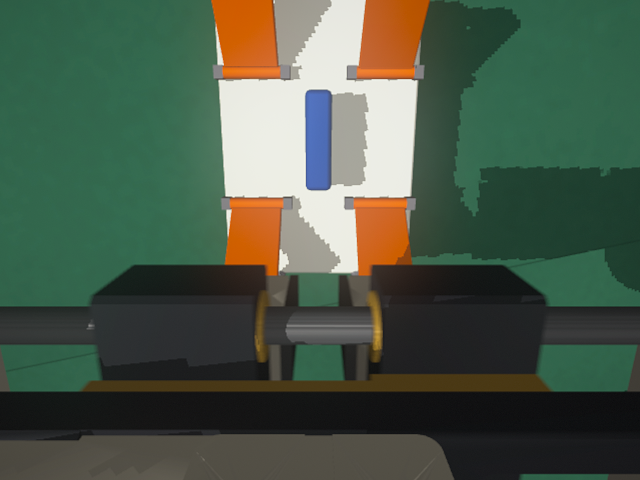

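The lid is seated: plate top at 0.1913 (expected 0.191), handle top at 0.219, level, and all four clips are up. Next I press clip d (−x +y).

In the tool's units: 0.1125 m is 0.15, 0.05 m is 0.0667.

creep_tool:
  rows: {"offsets": [[-0.04,-0.056,0,0,0],[-0.04,-0.056,0.0667,0,0],[-0.04,-0.056,0.1,0,0],[-0.04,-0.056,0.12,0,0],[-0.04,-0.056,0.1333,0,0],[-0.04,-0.056,0.144,0,0],[-0.04,-0.056,0.15,0,0],[-0.04,-0.056,0.15,0,0]]}

```text
clock: 9.82
tool_pos: [0.4546, -0.0962, 0.2253]
orientation: [-180.0, -0.0, -12.6]
force: [-1.7, -0.9, 0.9]
opening: 0.0003
gripper_force: 0.6
```

In the tool's units: 0.005 m is 0.0067, 0.004 m is 0.0053.

creep_tool:
  rows: {"offsets": [[0,0,0.0027,0,0],[0,0,0.0053,0,0],[0,0,0.0067,0,0],[0,0,0.0067,0,0]]}

```text
clock: 10.32
tool_pos: [0.4553, -0.0963, 0.2217]
orientation: [-180.0, -0.2, -12.6]
force: [-5.3, 1.2, 13.9]
opening: 0.0005
gripper_force: 7.1
```

creep_tool:
  rows: {"offsets": [[0,0,-0.0267,0,0],[0,0,-0.08,0,0],[0,0,-0.1467,0,0],[0,0,-0.1467,0,0]]}

```text
clock: 10.82
tool_pos: [0.4563, -0.0962, 0.3337]
orientation: [-179.9, -0.4, -12.6]
force: [-0.1, 0.4, -0.3]
opening: 0.0006
gripper_force: 0.0
```

```bash
python3 clips.py s2
```

```text
orange [320.  14.] [ 0.587 -0.127  0.2  ] zmax [0.196 0.205]
orange [461.  14.] [ 0.568 -0.208  0.201] zmax [0.196 0.208]
orange [321. 191.] [ 0.486 -0.106  0.198] zmax [0.196 0.2  ]
orange [456. 207.] [ 0.458 -0.184  0.225] zmax [0.199 0.239]
plate z, tilt [-0.0022 -0.0006  0.1916] ((514.90234375, -152.8885955810547), (129.11663818359375, 150.9639434814453), 76.8940658569336)
handle 0.2192665437086325 ((533.6158447265625, -156.2878875732422), (16.013277053833008, 57.78940963745117), 77.0290298461914) [ 0.53443642 -0.1565708   0.219     ]
```

In the tool's units: 0.18 m is 0.24, 0.084 m is 0.112.

creep_tool:
  rows: {"offsets": [[0.0667,0.0293,0,0,0],[0.1333,0.06,0,0,0],[0.2,0.0907,0,0,0],[0.24,0.112,0,0,0],[0.24,0.112,0.04,0,0],[0.24,0.112,0.0867,0,0],[0.24,0.112,0.1133,0,0],[0.24,0.112,0.1267,0,0]]}

```text
clock: 11.88
tool_pos: [0.6109, -0.2173, 0.2325]
orientation: [180.0, 0.2, -12.6]
force: [1.1, 0.2, -0.1]
opening: 0.0004
gripper_force: 0.3
```

creep_tool:
  rows: {"offsets": [[0,0,0.0053,0,0],[0,0,0.0107,0,0],[0,0,0.0147,0,0],[0,0,0.0173,0,0],[0,0,0.0193,0,0],[0,0,0.0193,0,0]]}

```text
clock: 12.62
tool_pos: [0.6121, -0.2176, 0.2222]
orientation: [180.0, -0.1, -12.6]
force: [-1.3, 0.8, 9.2]
opening: 0.0004
gripper_force: 4.2
```

In the tool's units: 0.002 m is 0.0027, 0.001 m is 0.0013.

creep_tool:
  rows: {"offsets": [[0,0,0.0013,0,0],[0,0,0.0027,0,0],[0,0,0.0027,0,0]]}

```text
clock: 13.0
tool_pos: [0.6122, -0.2177, 0.2216]
orientation: [180.0, -0.2, -12.6]
force: [-3.8, 2.6, 16.2]
opening: 0.0006
gripper_force: 8.0
```

creep_tool:
  rows: {"offsets": [[0,0,-0.04,0,0],[0,0,-0.1067,0,0],[-0.08,-0.0533,-0.1467,0,0],[-0.16,-0.08,-0.1467,0,0],[-0.16,-0.08,-0.1467,0,0],[-0.16,-0.08,-0.1467,0,0]]}

```text
clock: 13.75
tool_pos: [0.5071, -0.1321, 0.3293]
orientation: [-180.0, -0.1, -12.6]
force: [1.1, 0.3, 0.2]
opening: 0.0006
gripper_force: 0.0
```

```bash
cat > c2.py <<'E'
from h import *
yaw=np.radians(-12.7); R=np.array([[np.cos(yaw),-np.sin(yaw)],[np.sin(yaw),np.cos(yaw)]])
for n in("scene","side","wrist"):
    f,P,d,c=snap(n); save(f"{n}_{ctrl.get_obs()['clock']:.1f}.png",f)
    B=[b[1] for b in blobs(f,P,*OR,(.18,.28),20)]
    if not B: continue
    p=np.vstack(B); q=(p[:,:2]-[.5335,-.1565])@R
    for k,sx,sy in(("a",1,1),("b",1,-1),("c",-1,-1),("d",-1,1)):
        s=(q[:,0]*sx>62)if 0 else (q[:,0]*sx>.062)&(q[:,0]*sx<.11)&(q[:,1]*sy>.028)&(q[:,1]*sy<.056)
        print(n,k,s.sum(),np.percentile(p[s,2],[10,50,90]).round(4) if s.sum()>5 else "")
o=ctrl.get_obs(); print(o["clock"],o["tool_pos"],o["force"])
E
python3 c2.py
```

```text
scene a 122 [0.2223 0.2267 0.2315]
scene b 103 [0.1862 0.1922 0.1981]
scene c 204 [0.2181 0.2275 0.2373]
scene d 0 
side a 168 [0.2143 0.2234 0.2306]
side b 0 
side c 0 
side d 0 
wrist a 3645 [0.2169 0.2252 0.2318]
wrist b 1064 [0.1964 0.1973 0.1982]
wrist c 0 
wrist d 0 
13.9 [ 0.50824311 -0.13296789  0.32800779] [0.84682037 0.08938756 0.60000463]
```

In the tool's units: -0.07 m is -0.0933, -0.03 m is -0.04.

creep_tool:
  rows: {"offsets": [[-0.0533,0.0267,0,0,0],[-0.0933,0.0267,-0.0267,0,0],[-0.0933,0.0267,-0.04,0,0],[-0.0933,0.0267,-0.04,0,0]]}

```text
clock: 14.4
tool_pos: [0.4361, -0.1372, 0.3588]
orientation: [-180.0, -0.1, -12.7]
force: [0.3, -0.2, -0.6]
opening: 0.0001
gripper_force: 0.0
```

```bash
python3 c2.py
```

```text
scene a 125 [0.222  0.2273 0.2318]
scene b 101 [0.1858 0.1916 0.1971]
scene c 200 [0.2185 0.2282 0.2373]
scene d 0 
side a 167 [0.2143 0.2241 0.2302]
side b 0 
side c 0 
side d 0 
wrist a 0 
wrist b 0 
wrist c 2314 [0.219  0.2301 0.2373]
wrist d 973 [0.1963 0.1972 0.1982]
14.55 [ 0.4354834  -0.1369234   0.35732764] [ 0.26271694 -0.55877877 -0.32822891]
```

In the tool's units: 0.19 m is 0.2533, 0.125 m is 0.1667.

creep_tool:
  rows: {"offsets": [[0.0667,-0.0133,0.0267,0,0],[0.1333,-0.0333,0.04,0,0],[0.2,-0.0533,0.04,0,0],[0.2533,-0.0593,0.0533,0,0],[0.2533,-0.0593,0.0933,0,0],[0.2533,-0.0593,0.1333,0,0],[0.2533,-0.0593,0.1573,0,0],[0.2533,-0.0593,0.1667,0,0]]}

```text
clock: 15.55
tool_pos: [0.6298, -0.1351, 0.232]
orientation: [180.0, 0.1, -12.6]
force: [-0.3, 0.6, 0.8]
opening: 0.0002
gripper_force: 0.3
```

creep_tool:
  rows: {"offsets": [[0,0,0.0053,0,0],[0,0,0.0107,0,0],[0,0,0.0147,0,0],[0,0,0.0173,0,0],[0,0,0.02,0,0],[0,0,0.0213,0,0],[0,0,0.0213,0,0]]}

```text
clock: 16.42
tool_pos: [0.6313, -0.1353, 0.2215]
orientation: [-180.0, -0.3, -12.6]
force: [-1.8, 2.1, 17.2]
opening: 0.0002
gripper_force: 8.6
```

In the tool's units: -0.18 m is -0.24, -0.11 m is -0.1467.

creep_tool:
  rows: {"offsets": [[0,0,-0.0667,0,0],[0,0,-0.1333,0,0],[-0.0667,0.0293,-0.1467,0,0],[-0.1333,0.06,-0.1467,0,0],[-0.2,0.0907,-0.1467,0,0],[-0.24,0.112,-0.1333,0,0],[-0.24,0.112,-0.08,0,0],[-0.24,0.112,-0.0533,0,0]]}

```text
clock: 17.42
tool_pos: [0.4334, -0.1776, 0.2564]
orientation: [180.0, 0.2, -12.7]
force: [-8.3, 1.5, 6.7]
opening: 0.0003
gripper_force: 3.9
```

creep_tool:
  rows: {"offsets": [[0,0,0.02,0,0],[0,0,0.0333,0,0],[0,0,0.04,0,0],[0,0,0.0453,0,0],[0,0,0.0507,0,0],[0,0,0.0533,0,0],[0,0,0.0533,0,0]]}

```text
clock: 18.3
tool_pos: [0.4366, -0.1779, 0.2209]
orientation: [180.0, -0.1, -12.6]
force: [-13.1, 6.4, 29.6]
opening: 0.0003
gripper_force: 14.6
```

Now I lift clear, back off and check all four clips.

In the tool's units: -0.135 m is -0.18, -0.09 m is -0.12.

creep_tool:
  rows: {"offsets": [[0,0,-0.0533,0,0],[0,0,-0.12,0,0],[0,-0.0533,-0.18,0,0],[0,-0.0533,-0.18,0,0],[0,-0.0533,-0.18,0,0]]}

```text
clock: 18.92
tool_pos: [0.4449, -0.1382, 0.3522]
orientation: [-180.0, -0.0, -12.6]
force: [-0.1, 0.4, -0.5]
opening: 0.0004
gripper_force: 0.0
```

```bash
python3 c2.py
```

```text
scene a 110 [0.1845 0.1909 0.1972]
scene b 105 [0.1867 0.1925 0.1977]
scene c 0 
scene d 0 
wrist a 0 
wrist b 0 
wrist c 855 [0.1967 0.1977 0.1985]
wrist d 940 [0.1966 0.1976 0.1984]
19.075 [ 0.44441645 -0.13885745  0.35141903] [-0.51888321 -0.48888898  0.23265116]
```

creep_tool:
  rows: {"offsets": [[0.0667,0,0,0,0],[0.0933,0,0,0,0],[0.0933,0,0,0,0]]}

```text
clock: 19.45
tool_pos: [0.5137, -0.1545, 0.3505]
orientation: [179.9, 0.2, -12.7]
force: [-1.0, 0.1, 0.3]
opening: 0.0007
gripper_force: 0.0
```

```bash
python3 clips.py s9; python3 c2.py
```

```text
orange [372. 104.] [ 0.583 -0.206  0.198] zmax [0.196 0.2  ]
orange [257. 107.] [ 0.599 -0.133  0.197] zmax [0.196 0.2  ]
orange [258. 255.] [ 0.5   -0.106  0.198] zmax [0.196 0.2  ]
orange [371. 255.] [ 0.482 -0.187  0.198] zmax [0.196 0.201]
plate z, tilt [-0.0027 -0.0011  0.1914] ((537.6121826171875, -157.66009521484375), (129.39930725097656, 182.45188903808594), 77.40877532958984)
handle 0.2192723527426162 ((534.6348266601562, -156.71292114257812), (14.542499542236328, 57.59514617919922), 77.5382080078125) [ 0.53522701 -0.15694161  0.219     ]
scene a 106 [0.1844 0.1913 0.1972]
scene b 106 [0.1854 0.1919 0.1976]
scene c 0 
scene d 0 
wrist a 762 [0.1959 0.1969 0.1979]
wrist b 828 [0.1965 0.1973 0.1982]
wrist c 0 
wrist d 0 
19.65 [ 0.51242477 -0.15404076  0.35236385] [-0.97513336 -0.14867563  0.18978272]
```

All four clips are flat at about 0.197, the lid is level and centred, and the arm is clear.

creep_tool:
  rows: {"offsets": [[0,0,0,0,0],[0,0,0,0,0]]}

```text
clock: 19.9
tool_pos: [0.5128, -0.1538, 0.3529]
orientation: [-180.0, -0.0, -12.6]
force: [-0.0, -0.0, 0.1]
opening: 0.0004
gripper_force: 0.0
```

```bash
python3 -c "
from plant import ctrl
print(ctrl.close_job())"
```

```text
the job is handed in; nothing more can be done
None
```

The lid is seated on the tray and all four clips measured flat, snapped in the order d, b, a, c; I handed the job in at about 20 s without touching the dock, bell or opener, and the hand-in gave no verdict back.

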